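Put the slicer inserts away and wind the lock shut

TASK

Put away the washed slicer inserts lying on the counter: wind the magazine's handwheel back until the lock bar is fully open, slide every insert by its fin into a bay of its own, all the way home against the back, then wind the handwheel clockwise until the lock bar touches its stop so the pins close the mouths. Let go of everything at the end, and leave the ramekins, the glass dish and the scoop where they are.

Things in the scene. Friction and masses are not known exactly. Their poses are not given: they have to be found in the camera images.
- magazine: blade magazine fixed to the counter. Origin: counter level, middle of the row of mouths; x points into the bays (insert along +x), z up. Four equal bays, centre lines y = -96, -32, 32, 96 mm, floor at z = 20 mm; back stop face at x = 66 mm, so an insert fully home has its origin at x = 34, z = 20 mm. Handwheel on a 100 x 70 x 32 mm gear housing at the -y end; steel stop block at the +y end
- bay_0 (a point): middle of the mouth of a bay, at floor level, 20 mm above the counter. Slot 51 mm wide, 8 mm high under 4 mm lips (lip tops 32 mm above the counter) that leave a 33 mm gap for the fin; mouth flared; walls 13 mm. The lock bar runs in front of it
- bay_1 (a point): middle of the mouth of a bay, at floor level, 20 mm above the counter. Slot 51 mm wide, 8 mm high under 4 mm lips (lip tops 32 mm above the counter) that leave a 33 mm gap for the fin; mouth flared; walls 13 mm. The lock bar runs in front of it
- bay_2 (a point): middle of the mouth of a bay, at floor level, 20 mm above the counter. Slot 51 mm wide, 8 mm high under 4 mm lips (lip tops 32 mm above the counter) that leave a 33 mm gap for the fin; mouth flared; walls 13 mm. The lock bar runs in front of it
- bay_3 (a point): middle of the mouth of a bay, at floor level, 20 mm above the counter. Slot 51 mm wide, 8 mm high under 4 mm lips (lip tops 32 mm above the counter) that leave a 33 mm gap for the fin; mouth flared; walls 13 mm. The lock bar runs in front of it
- lock_bar (a joint): steel lock bar in front of the mouths (magazine x = -21 to -1 mm, top at z = 20 mm) with four upright pins, 10 mm thick, to z = 30 mm at x = -7 mm. Travel along the magazine's +y, m: 0 = fully open, pins in line with the walls between bays (at y = -128, -64, 0, 64 mm); 0.032 = locked, bar end touching the stop block, pins in front of the bay centres
- handwheel (a joint): angle of the handwheel, rad, growing clockwise seen from above, 0 (bar open) to 12.566 (two turns, bar locked); geared to the bar, 16 mm per turn; turns easily and stays where it is left
- wheel_hub (a point): top of the handwheel's hub on its upright axis, 51 mm above the counter (magazine frame x = 0, y = -215 mm). Solid aluminium wheel, 116 mm in diameter, rim top 47 mm above the counter
- crank_knob (a point): point on the axis of the handwheel's upright wooden crank knob (18 mm in diameter, spins freely on its spindle, from 45 to 85 mm above the counter), 44 mm from the wheel axis, 67 mm above the counter; goes round with the wheel. At wheel angle 0 it is on the magazine's +x side of the hub
- bar_end (a point): top middle of the lock bar's +y end, which meets the stop block
- insert_a: slicer insert: white plastic plate 64 (its x) x 48 (its y) x 4 mm with an upright grip fin in its middle, 30 mm along x, 12 mm thick along y, its top 46 mm above the plate's underside; two flush steel blades. About 90 g; a half turn makes no difference. Origin: centre of the underside. Lies loose on the counter at first; may be absent
- insert_b: slicer insert: white plastic plate 64 (its x) x 48 (its y) x 4 mm with an upright grip fin in its middle, 30 mm along x, 12 mm thick along y, its top 46 mm above the plate's underside; two flush steel blades. About 90 g; a half turn makes no difference. Origin: centre of the underside. Lies loose on the counter at first; may be absent
- insert_c: slicer insert: white plastic plate 64 (its x) x 48 (its y) x 4 mm with an upright grip fin in its middle, 30 mm along x, 12 mm thick along y, its top 46 mm above the plate's underside; two flush steel blades. About 90 g; a half turn makes no difference. Origin: centre of the underside. Lies loose on the counter at first; may be absent
- insert_d: slicer insert: white plastic plate 64 (its x) x 48 (its y) x 4 mm with an upright grip fin in its middle, 30 mm along x, 12 mm thick along y, its top 46 mm above the plate's underside; two flush steel blades. About 90 g; a half turn makes no difference. Origin: centre of the underside. Lies loose on the counter at first; may be absent
- ramekin_near: white ceramic ramekin, 84 mm wide, 48 mm high, bystander; origin centre of underside
- ramekin_far: white ceramic ramekin, 84 mm wide, 48 mm high, bystander; origin centre of underside
- glass_dish: glass dish, 130 mm wide, 50 mm high, bystander; origin centre of underside
- scoop: red plastic scoop, 75 x 55 x 30 mm with a 100 mm handle to -x, bystander; origin centre of underside of the bowl
Mind the look-alikes: they are no part of the job. What is shaped like the insert_a but yellow is not meant.

How it is judged:
On the way, in this order (a step that is already met when the one before it is completed fails the run):
1. the lock bar is wound back fully open (value of joint lock_bar below 0.0015 m), for 0.1 s.
2. every insert is fully home in a bay (x of insert_a in the frame of magazine between 0.028 and 0.04 m and y of insert_a in the frame of magazine between -0.125 and 0.125 m and z of insert_a in the frame of magazine between 0.016 and 0.024 m and x of insert_b in the frame of magazine between 0.028 and 0.04 m and y of insert_b in the frame of magazine between -0.125 and 0.125 m and z of insert_b in the frame of magazine between 0.016 and 0.024 m and x of insert_c in the frame of magazine between 0.028 and 0.04 m and y of insert_c in the frame of magazine between -0.125 and 0.125 m and z of insert_c in the frame of magazine between 0.016 and 0.024 m and x of insert_d in the frame of magazine between 0.028 and 0.04 m and y of insert_d in the frame of magazine between -0.125 and 0.125 m and z of insert_d in the frame of magazine between 0.016 and 0.024 m), for 0.2 s.
3. the lock bar is wound against its stop (value of joint lock_bar above 0.031 m), for 0.2 s.
At the end, for the whole second after the job is handed in: every insert present lies flat in a bay within 6 mm of the back stop, at rest, and the lock bar is within 1 mm of its stop (lock_bar above 0.031), all released (all of step 2 and linear speed of each of insert_a, insert_b, insert_c, insert_d below 0.02 m/s and value of joint lock_bar above 0.031 m); the robot touches nothing.
It fails at once if a ramekin, the glass dish or the scoop is moved by more than 30 mm (distance of any of ramekin_near, ramekin_far, glass_dish, scoop from where it was at the start of the episode above 0.03 m).
Of insert_a, insert_b, insert_c, insert_d only 3 to 4 are there at a start; the rules pass over those that are not, and their reading is None.
At some moment in a run one of insert_a, insert_b, insert_c, insert_d may be knocked a few centimetres aside while the robot is not near it.
Once in a run the grip may slacken for a moment while it holds something.
It also fails if it takes over 208 s, if anything falls off the work surface, if the arm or the gripper's body presses on something with over 40 N, if the wrist force passes 120 N, or if a joint passes its speed limit or range.

ROBOT

A 6-joint arm with a two-finger parallel gripper is mounted at the origin on the work surface. World frame = base frame: x ahead of the robot, y to its left, z up, the work surface at z = 0. Lengths are in m, angles in rad, forces in N, time in s.
With the tool pointing down it reaches from about 0.375 to 0.975 m from the base axis. Payload 3.8 kg.
Tool frame: the origin (TCP) lies between the finger pads; the fingertips stand 8 mm ahead of it and the grasp point (between the pads) lies 11 mm behind it (tcp_to_tips is the distance from the TCP to the fingertips, in m); z points along the fingers, y is the line along which they close (so a half turn about z gives the same grasp; the last joint's range is limited). The gripper opens to 85 mm and grips with 20 to 120 N. Pads are 22 mm wide; open, the fingers measure 114 mm over their backs; the gripper's body (76 mm by 85 mm) begins 54 mm behind the grasp point. The pads swing forward as they close: fully open they stand 13 mm farther back than shut.
Start: joints at [-1.337, 0.264, 1.604, -0, 1.274, -0.037], TCP at [0.181, -0.65, 0.239] pointing down, gripper open.
Joint ranges: [-2.63, 2.63], [-0.94, 2.18], [0.31, 2.57], [-1.31, 4.45], [0, 2.66], [-2.55, 2.55]. Speed limits (rad/s): [2.57, 2.57, 3.14, 3.14, 3.14, 3.14].

INTERFACE

Orientations are given as a rotation vector (axis times angle).
In Python, from workcell import * gives the robot as it stands.
- The arm moves only by the tool move_arm, never from a script. Its argument "series" is one flat list of numbers, 7 for each row, row after row: the finger opening in cm, from 0 to 8.54, then the shift along the tool's x, y, z in cm, then the turn, a rotation vector about the tool's x, y, z in degrees. A call has 1 to 5 rows; each row shifts and turns the commanded pose from where the row before left it, along the tool's axes as they then stand; what a row does not reach is not made up. A row lasts 1/8 s, in which the tool goes at most 62.5 mm and 10.7 degrees, less where a joint would pass 70% of its speed; a pose out of reach is approached as far as the arm can. A call is refused whole if a number of a shift passes 6.25 or a number of a turn 10.7, either way. A call with a gripper value outside its range is refused whole. The fingers move at their own pace and stop on an object; "grip_force" is the grip in N (left out, the last holds). Time passes only in rows, so rows that do not move let the fingers close. It gives the time, the measured TCP pose, the force, the opening and the grip force at its end, in the units of the state.
- read_state(): the state, without advancing time (a new reading comes with each control period).
- read_camera(name): name is "side" or "top" or "wrist"; returns the picture (400x640x3 uint8, red, green, blue); there is no depth.
- calibration(name): a dict with "camera_matrix" (3x3 intrinsics, pixels), "rvec" (rotation vector, rad) and "tvec" (3), from world to camera coordinates, as OpenCV has them. Camera axes: x right, y down, z forward; pixel columns grow to the right and rows downward; lengths in m; the calibration is good to about 2 mm. A picture is of the moment at which its call begins: read the wrist's pose just before it. calibration takes no time and is no camera call; for the wrist camera it gives the pose at the moment of the call.
- finish_job(): hands the job in; it is judged then, once.
The state is a dict: "time": time; "q": joint angles; "joint_vel": joint speeds; "joint_torque": joint torques, N m; "tool_pos": TCP position; "tcp_rot": TCP orientation; "wrist_force": force on the tool from outside, world axes, zero at the start; "torque": the same for the moment, N m; "width": opening from 0.0 (shut) to 1.0 (fully open); "grip_force": force on a finger pad.
Only numpy, scipy, OpenCV 4.12 (cv2) and the standard library are available. Lean on these libraries where they do the work, as an engineer would, in place of code of your own. Each camera call takes 0.05 s, during which the arm holds its last target. There are 200 camera calls.

## Working session

There is one attempt and no reset: what is moved stays moved. The work goes in short steps, Python scripts to look and compute and a tool call to move; the robot and the scene stay as the last step left them, time stands still between calls to the robot, and variables do not carry over. Pictures are saved under pics/ and viewed, at most 14 in all, crops included, and the job is handed in when it is done.

Besides the shell and the picture viewer there is one more tool, called after "Request:" by a JSON object that holds its "fn" and its "kwargs", one argument or row to a line. move_arm: Moves the arm, as the interface text tells. Its arguments: {"type":"object","properties":{"series":{"type":"array"},"grip_force":{"type":"number"}},"required":["series"]}

```bash
mkdir -p pics; ls; python3 - <<'E'
from workcell import *
import cv2
s=read_state();print(s)
for n in ("top","side"):
    cv2.imwrite(f"pics/{n}0.png",read_camera(n)[:,:,::-1]);c=calibration(n);print(n,c)
E
```

```text
pics
{'time': 0.0, 'q': array([-1.33687176e+00,  2.64745741e-01,  1.60538588e+00,  6.36191857e-06,
        1.27367691e+00, -3.69199438e-02]), 'joint_vel': array([ 3.46557735e-04, -9.22187381e-04, -1.00208594e-03, -6.83774900e-05,
        5.86405879e-05, -7.22486864e-04]), 'joint_torque': array([-2.05339951e-03, -5.15117562e+01, -3.67307925e+01, -3.63707804e-04,
        1.27121567e-02,  7.88904941e-07]), 'tool_pos': array([ 0.18041535, -0.64970445,  0.23796057]), 'tcp_rot': array([-3.11064436e+00, -4.23841679e-01,  3.32562711e-04]), 'wrist_force': array([ 0.08792366,  1.16590649, -0.27920256]), 'torque': array([0.02897601, 0.01657512, 0.03756803]), 'grip_force': 0.0, 'width': 0.9988590320333939}
top {'camera_matrix': array([[454.60897832,   0.        , 318.50820749],
       [  0.        , 454.60897832, 195.30725783],
       [  0.        ,   0.        ,   1.        ]]), 'rvec': array([ 2.15463642, -2.15961148,  0.12069109]), 'tvec': array([0.03094533, 0.50792626, 1.57185384])}
side {'camera_matrix': array([[398.43277759,   0.        , 321.08178607],
       [  0.        , 398.43277759, 198.10669554],
       [  0.        ,   0.        ,   1.        ]]), 'rvec': array([ 0.58734851, -2.75082151,  1.0195227 ]), 'tvec': array([0.50263563, 0.16760911, 1.03875743])}
```

View pics/top0.png

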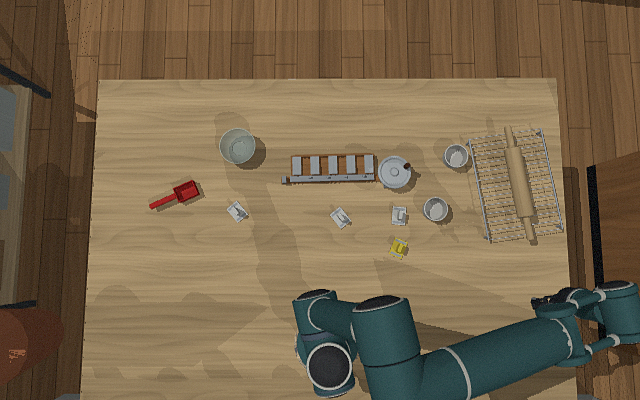

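View pics/side0.png

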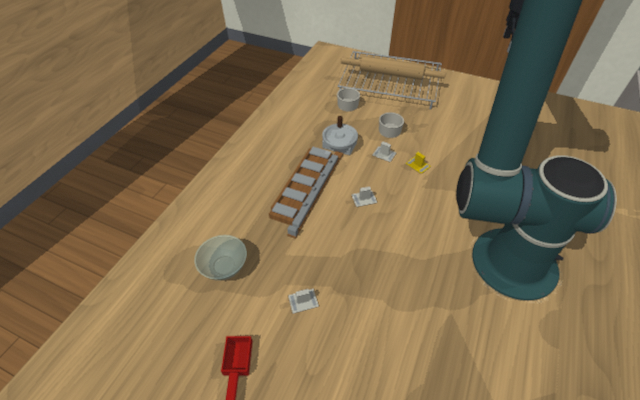

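The top view shows three white inserts at (237,212), (340,217) and (399,215), with the yellow decoy at (399,248). The magazine spans (290–375, 155–185), the wheel is at (394,172) and the knob at about (407,167). The side view shows the same things and no fourth insert.

```bash
cat > h.py <<'E'
from workcell import *
import cv2, numpy as np
from scipy.spatial.transform import Rotation as R
def ray(n,px,z,c=None):
    c=c or calibration(n); K=c["camera_matrix"]; M=R.from_rotvec(c["rvec"]).as_matrix(); o=-M.T@c["tvec"]
    px=np.atleast_2d(np.array(px,float))
    d=np.linalg.inv(K)@np.c_[px,np.ones(len(px))].T; d=(M.T@d).T
    return o+d*((z-o[2])/d[:,2])[:,None]
def proj(n,P,c=None):
    c=c or calibration(n)
    return cv2.projectPoints(np.atleast_2d(np.array(P,float)),c["rvec"],c["tvec"],c["camera_matrix"],None)[0][:,0]
E
python3 - <<'E'
from h import *
I=cv2.imread("pics/top0.png")
cv2.imwrite("pics/c1.png",cv2.resize(I[135:265,210:470],None,fx=3.05,fy=3.05,interpolation=cv2.INTER_CUBIC))
for p,z in [((237,212),.004),((340,217),.004),((399,215),.004),((399,248),.004),((394,172),.05),((407,167),.085),((283,181),.02)]: print(p,ray("top",p,z).round(3))
E
```

```text
(237, 212) [[0.452 0.321 0.004]]
(340, 217) [[ 0.433 -0.046  0.004]]
(399, 215) [[ 0.44  -0.256  0.004]]
(399, 248) [[ 0.323 -0.254  0.004]]
(394, 172) [[ 0.587 -0.235  0.05 ]]
(407, 167) [[ 0.598 -0.274  0.085]]
(283, 181) [[0.561 0.156 0.02 ]]
```

View pics/c1.png

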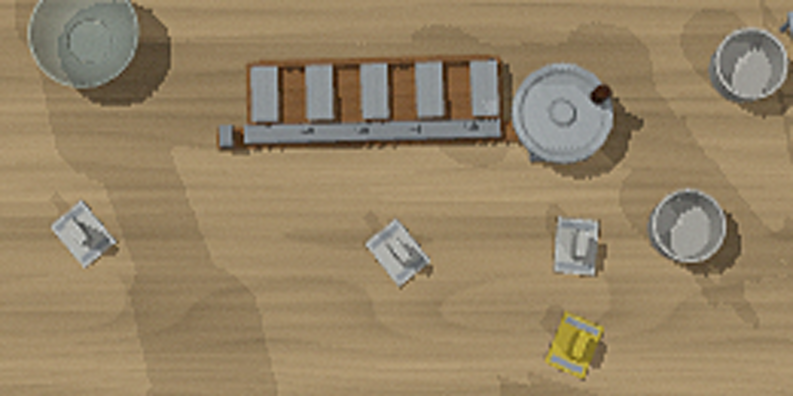

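The inserts and magazine are clear, with the bar about 13 mm short of its stop and the knob at the upper right. Next I'll fly the wrist camera over the magazine for precise measurements.

```bash
cat >> h.py <<'E'
def plan(pos,yaw=None,st=None):
    "total shift in tool axes (cm), turn (rotvec deg, tool) to tool-down pose with tool x at yaw (rad)"
    s=st or read_state(); A=R.from_rotvec(s["tcp_rot"]); 
    x=A.as_matrix()[:,0]; y0=np.arctan2(x[1],x[0])
    if yaw is None: yaw=y0
    B=R.from_euler("z",yaw)*R.from_rotvec([np.pi,0,0])
    print("shift",(A.inv().apply(np.array(pos)-s["tool_pos"])*100).round(2),"turn",(A.inv()*B).as_rotvec(degrees=True).round(2),"yaw",np.degrees(y0).round(2),"t",round(s["time"],2),"pos",s["tool_pos"].round(4))
E
python3 - <<'E'
from h import *
c=calibration("wrist");M=R.from_rotvec(c["rvec"]).as_matrix();o=-M.T@c["tvec"]
s=read_state();A=R.from_rotvec(s["tcp_rot"])
print(c["camera_matrix"],A.inv().apply(o-s["tool_pos"]),A.inv().as_matrix()@M.T)
print(ray("top",[210+375/3.05,135+118/3.05],.02))
plan([.50,-.05,.36],0)
E
```

```text
[[279.74296396   0.         321.31069445]
 [  0.         279.74296396 197.61759627]
 [  0.           0.           1.        ]] [ 0.06653207  0.00024985 -0.13460705] [[-1.01515228e-03 -9.63547275e-01 -2.67536201e-01]
 [ 9.99999484e-01 -9.87218181e-04 -2.38922298e-04]
 [-3.39036734e-05 -2.67536306e-01  9.63547780e-01]]
[[ 0.58671783 -0.02181197  0.02      ]]
shift [ 46.84 -49.27 -12.09] turn [-1.200e-01  1.000e-02  1.552e+01] yaw 15.52 t 0.1 pos [ 0.1804 -0.6498  0.2381]
```

Request:
{"fn": "move_arm", "kwargs": {
  "series": [8.5, 0, 0, 0, 0, 0, 7.8, 8.5, 0, 0, 0, 0, 0, 7.8, 8.5, 2.46, -4.38, 0.29, 0, 0, 0, 8.5, 2.46, -4.38, 0.29, 0, 0, 0, 8.5, 2.46, -4.38, 0.29, 0, 0, 0]
}}

```text
time: 0.72
tool_pos: [0.2549, -0.5175, 0.2298]
tcp_rot: [-3.141, 0.003, 0.0]
wrist_force: [0.6, 1.0, -0.1]
width: 0.998
grip_force: 0.0
```

Request:
{"fn": "move_arm", "kwargs": {
  "series": [8.5, 2.46, -4.38, 0.29, 0, 0, 0, 8.5, 2.46, -4.38, 0.29, 0, 0, 0, 8.5, 2.46, -4.38, 0.29, 0, 0, 0, 8.5, 2.46, -4.38, 0.29, 0, 0, 0, 8.5, 2.46, -4.38, 0.29, 0, 0, 0]
}}

```text
time: 1.35
tool_pos: [0.3782, -0.2986, 0.2157]
tcp_rot: [-3.141, 0.003, 0.0]
wrist_force: [-0.3, -0.9, 0.8]
width: 0.993
grip_force: 0.0
```

Request:
{"fn": "move_arm", "kwargs": {
  "series": [8.5, 2.46, -4.38, 0.29, 0, 0, 0, 8.5, 2.46, -4.38, 0.29, 0, 0, 0, 8.5, 2.46, -4.38, 0.29, 0, 0, 0, 8.5, 2.46, -4.38, 0.29, 0, 0, 0, 8.5, 2.46, -4.38, 0.29, 0, 0, 0]
}}

```text
time: 1.98
tool_pos: [0.5015, -0.0798, 0.2012]
tcp_rot: [3.142, -0.002, -0.0]
wrist_force: [1.0, 0.1, -0.2]
width: 1.0
grip_force: 0.0
```

Request:
{"fn": "move_arm", "kwargs": {
  "series": [8.5, 0, 0, 0, 0, 0, 0, 8.5, 0, 0, 0, 0, 0, 0]
}}

```text
time: 2.22
tool_pos: [0.5007, -0.0815, 0.2011]
tcp_rot: [3.141, -0.001, -0.002]
wrist_force: [0.7, -0.3, -0.8]
width: 0.996
grip_force: 0.0
```

```bash
python3 - <<'E'
from h import *
import pickle
plan([.5,-.08,.2],0)
c=calibration("wrist");I=read_camera("wrist")[:,:,::-1]
pickle.dump(c,open("w1.pkl","wb"));cv2.imwrite("pics/w1.png",I)
E
```

```text
shift [-0.07 -0.15  0.11] turn [ 0.02  0.08 -0.03] yaw -0.03 t 2.23 pos [ 0.5007 -0.0815  0.2011]
```

View pics/w1.png

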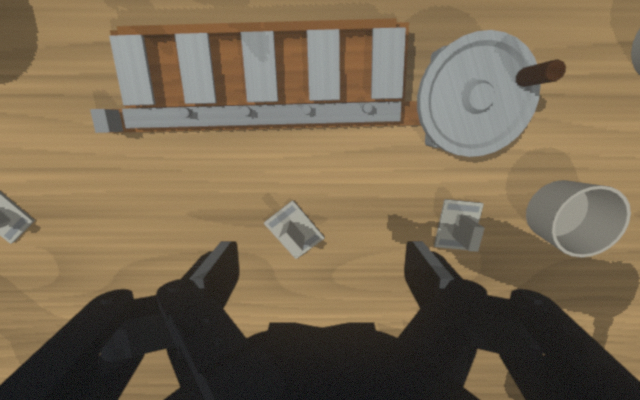

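```bash
python3 - <<'E'
from h import *
I=cv2.imread("pics/w1.png")
cv2.imwrite("pics/c2.png",cv2.resize(I[15:165,85:345],None,fx=3,fy=3,interpolation=cv2.INTER_CUBIC))
cv2.imwrite("pics/c3.png",cv2.resize(I[15:165,340:580],None,fx=3,fy=3,interpolation=cv2.INTER_CUBIC))
E
```

```text
(no output)
```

View pics/c2.png

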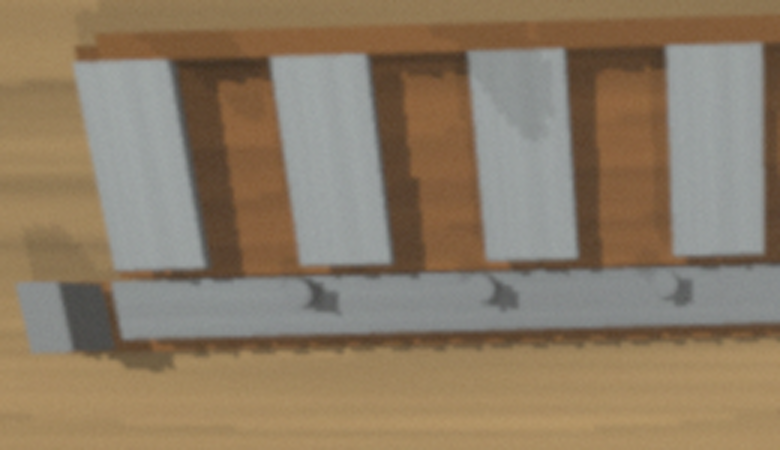

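View pics/c3.png

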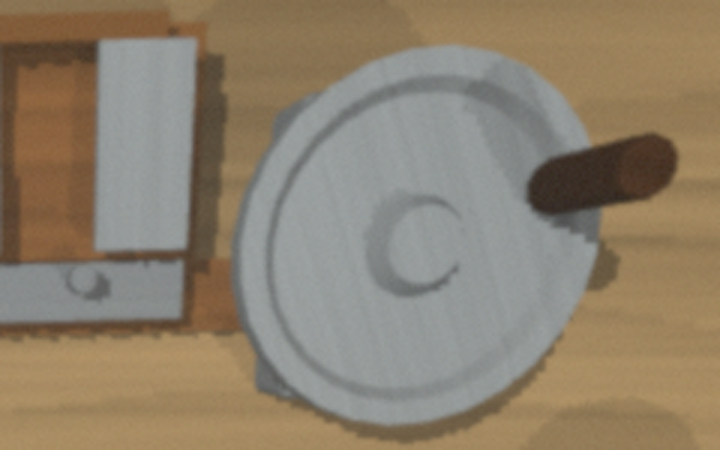

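```bash
cat > fit.py <<'E'
from h import *
import pickle
from scipy.optimize import least_squares
c=pickle.load(open("w1.pkl","rb"))
S=[[(77,62),(172,60),(115,270),(206,267)],[(270,57),(369,54),(300,264),(391,262)],[(468,52),(565,49),(486,261),(578,258)],[(666,47),(763,44),(675,256),(765,252)],[(98,40),(197,38),(96,250),(188,247)]]
px=[];Y=[];B=[]
for i,s in enumerate(S):
    for j,(u,v) in enumerate(s):
        px.append(((340 if i==4 else 85)+u/3,15+v/3)); Y.append(.128-.064*i+(.0155 if j%2==0 else -.0155)); B.append(j<2)
px=np.array(px);Y=np.array(Y);B=np.array(B)
def pts(p): # x,y,yaw,xfront,xback
    m=np.c_[np.where(B,p[4],p[3]),Y,0*Y+.032]
    return R.from_euler("z",p[2]).apply(m)+[p[0],p[1],0]
hub=np.array([[340+425/3,15+246/3]])
def hubp(p): return R.from_euler("z",p[2]).apply([[0,-.215,.051]])+[p[0],p[1],0]
f=lambda p:np.r_[(proj("",pts(p),c)-px).ravel(),2*(proj("",hubp(p),c)-hub).ravel(),(p[4]-.066)*2000]
r=least_squares(f,[.59,-.02,0,0,.066],x_scale=[.01]*5);p=r.x
print(p.round(4),np.degrees(p[2]),"rms",np.sqrt((r.fun**2).mean()));print(f(p)[-3:])
np.save("mag.npy",p[:3])
def m2w(q): return R.from_euler("z",p[2]).apply(np.atleast_2d(q))+[p[0],p[1],0]
w2m=lambda q:R.from_euler("z",-p[2]).apply(np.atleast_2d(q)-[p[0],p[1],0])
print("hub",m2w([0,-.215,.051]))
print("knobtop",w2m(ray("",[[340+650/3,15+165/3]],.085,c))-[0,-.215,0], "base", w2m(ray("",[[340+555/3,15+190/3]],.047,c))-[0,-.215,0])
print("barend",w2m(ray("",[[85+113/3,15+310/3]],.02,c)), "stop",w2m(ray("",[[85+63/3,15+315/3],[85+113/3,15+318/3]],.02,c)),)
print("pin tops",w2m(ray("",[[340+80/3,15+277/3]],.03,c)))
E
python3 fit.py
```

```text
[ 0.5832 -0.0218  0.0227  0.0025  0.0661] 1.3006857580347833 rms 0.4105749863722468
[1.082487   0.03479878 0.10856502]
hub [[ 0.58810597 -0.2366996   0.051     ]]
knobtop [[ 0.01758547 -0.04018561  0.085     ]] base [[ 0.01618986 -0.04095359  0.047     ]]
barend [[-0.01061549  0.15540409  0.02      ]] stop [[-0.01191192  0.17388033  0.02      ]
 [-0.01339276  0.15600386  0.02      ]]
pin tops [[-0.005998   -0.10753409  0.03      ]]
```

```bash
cat >> h.py <<'E'
try: p=np.load("mag.npy")
except Exception: p=None
def m2w(q): return R.from_euler("z",p[2]).apply(np.atleast_2d(q))+[p[0],p[1],0]
def w2m(q): return R.from_euler("z",-p[2]).apply(np.atleast_2d(q)-[p[0],p[1],0])
E
python3 - <<'E'
from h import *
plan(m2w([.0172,-.2555,.15])[0],p[2])
th=np.radians(67-427/12*np.arange(13));q=4.4*np.c_[np.cos(th),np.sin(th)];print(np.diff(q,axis=0).round(2).tolist())
E
```

```text
shift [10.6  19.45  5.12] turn [ 0.02  0.06 -1.4 ] yaw -0.1 t 2.27 pos [ 0.5006 -0.0821  0.2013]
[[2.04, -1.76], [0.63, -2.61], [-1.01, -2.49], [-2.27, -1.44], [-2.68, 0.15], [-2.1, 1.68], [-0.73, 2.59], [0.91, 2.53], [2.21, 1.52], [2.69, -0.05], [2.16, -1.6], [0.82, -2.56]]
```

Request:
{"fn": "move_arm", "kwargs": {
  "series": [8.5, 0, 0, 0, 0, 0, -1.4, 8.5, 2.4, 4.4, 0, 0, 0, 0, 8.5, 2.4, 4.4, 0, 0, 0, 0, 8.5, 2.4, 4.4, 0, 0, 0, 0, 8.5, 2.4, 4.4, 0, 0, 0, 0]
}}

```text
time: 2.9
tool_pos: [0.6012, -0.258, 0.2017]
tcp_rot: [3.141, 0.034, 0.0]
wrist_force: [-0.5, -0.1, 0.5]
width: 0.991
grip_force: 0.0
```

Request:
{"fn": "move_arm", "kwargs": {
  "series": [8.5, 1.2, 2.2, 4, 0, 0, 0, 6, 0, 0, 0, 0, 0, 0, 5, 0, 0, 0, 0, 0, 0]
}}

```text
time: 3.28
tool_pos: [0.6129, -0.2773, 0.1616]
tcp_rot: [-3.141, -0.034, 0.001]
wrist_force: [0.3, 0.1, 0.4]
width: 0.598
grip_force: 0.0
```

```bash
python3 - <<'E'
from h import *
plan(m2w([.0172,-.2555,.063])[0],p[2]); print(read_state()["width"])
E
```

```text
shift [-0.66 -0.05  9.87] turn [-0.04  0.05 -0.04] yaw 1.26 t 3.27 pos [ 0.6129 -0.2773  0.1616]
0.5978811556573066
```

Request:
{"fn": "move_arm", "kwargs": {
  "series": [5, -0.66, -0.05, 4, 0, 0, 0, 5, 0, 0, 4, 0, 0, 0, 5, 0, 0, 1.87, 0, 0, 0, 1.2, 0, 0, 0, 0, 0, 0, 1.2, 0, 0, 0, 0, 0, 0],
  "grip_force": 25
}}

```text
time: 3.9
tool_pos: [0.6081, -0.2762, 0.065]
tcp_rot: [-3.141, -0.036, -0.003]
wrist_force: [-1.5, 0.1, 0.4]
width: 0.203
grip_force: 25.6
```

Request:
{"fn": "move_arm", "kwargs": {
  "series": [1.2, 0, 0, 0, 0, 0, 0, 1.2, 0, 0, 0, 0, 0, 0],
  "grip_force": 25
}}

```text
time: 4.15
tool_pos: [0.6082, -0.2763, 0.065]
tcp_rot: [3.141, 0.036, 0.003]
wrist_force: [-1.6, 5.0, 6.6]
width: 0.198
grip_force: 26.1
```

Request:
{"fn": "move_arm", "kwargs": {
  "series": [1.2, 1.9, -1.76, 0, 0, 0, 0, 1.2, 0.63, -2.61, 0, 0, 0, 0, 1.2, -1.01, -2.49, 0, 0, 0, 0, 1.2, -2.27, -1.44, 0, 0, 0, 0, 1.2, -2.68, 0.15, 0, 0, 0, 0]
}}

```text
time: 4.78
tool_pos: [0.5741, -0.1947, 0.065]
tcp_rot: [3.14, 0.039, 0.011]
wrist_force: [5.5, -7.6, -2.0]
width: 0.198
grip_force: 26.1
```

```bash
cat >> h.py <<'E'
def wheel():
    s=read_state(); d=(w2m(s["tool_pos"])-[0,-.215,0])[0]
    a=np.degrees(np.arctan2(-d[1],d[0])); print("wheel",a.round(1),"r",np.hypot(d[0],d[1]).round(4),"z",d[2].round(4),s["wrist_force"].round(1),s["width"]); return a
E
python3 -c "from h import *; wheel()"
```

```text
wheel -107.1 r 0.0443 z 0.065 [ 5.5 -7.6 -2. ] 0.19802387656106793
```

Request:
{"fn": "move_arm", "kwargs": {
  "series": [1.2, -2.1, 1.68, 0, 0, 0, 0, 1.2, -0.73, 2.59, 0, 0, 0, 0, 1.2, 0.91, 2.53, 0, 0, 0, 0, 1.2, 2.21, 1.52, 0, 0, 0, 0, 1.2, 2.69, -0.05, 0, 0, 0, 0]
}}

```text
time: 5.4
tool_pos: [0.6034, -0.2782, 0.0649]
tcp_rot: [-3.14, -0.034, -0.0]
wrist_force: [-7.3, 13.0, 13.0]
width: 0.199
grip_force: 27.9
```

Request:
{"fn": "move_arm", "kwargs": {
  "series": [1.2, 2.16, -1.6, 0, 0, 0, 0, 1.2, 0.82, -2.56, 0, 0, 0, 0, 1.2, 0, -0.3, 0, 0, 0, 0, 1.2, 0, 0, 0, 0, 0, 0]
}}

```text
time: 5.9
tool_pos: [0.635, -0.2343, 0.065]
tcp_rot: [3.137, 0.038, 0.012]
wrist_force: [5.4, -3.2, 0.7]
width: 0.194
grip_force: 26.7
```

```bash
python3 -c "
from h import *; wheel()
c=calibration('wrist');I=read_camera('wrist')[:,:,::-1];cv2.imwrite('pics/w2.png',I)"
```

```text
wheel -1.6 r 0.0469 z 0.065 [ 5.4 -3.2  0.7] 0.19401455725416517
```

View pics/w2.png

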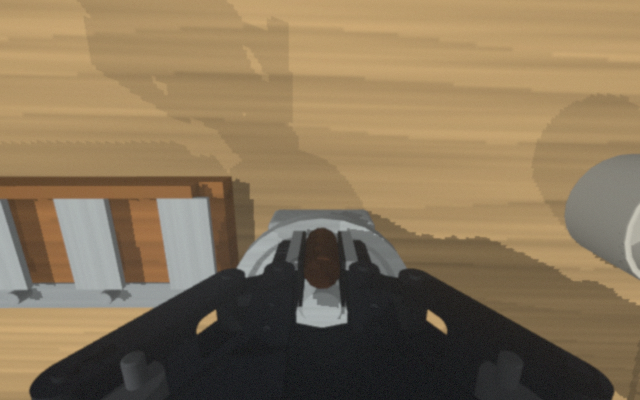

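The knob is held at (322,258) with the wheel at the 0 end, and the pins sit by the walls. I'll release, rise and measure the inserts by silhouette fitting.

Request:
{"fn": "move_arm", "kwargs": {
  "series": [4, 0, 0, 0, 0, 0, 0, 4, 0, 0, 0, 0, 0, 0, 4, 0, 0, -5, 0, 0, 0, 4, -1, -0.5, -5, 0, 0, 0, 8, -3, -2.5, -3.5, 0, 0, 0]
}}

```text
time: 6.58
tool_pos: [0.5919, -0.2044, 0.2005]
tcp_rot: [3.14, 0.035, 0.005]
wrist_force: [-0.6, 0.2, -0.1]
width: 0.664
grip_force: 0.0
```

Request:
{"fn": "move_arm", "kwargs": {
  "series": [8, -4, -3.5, 0, 0, 0, 0, 8, -4, -3.5, 0, 0, 0, 0, 8, -4, -2, 0, 0, 0, 0, 8, -2, 0, 0, 0, 0, 0, 8, 0, 0, 0, 0, 0, 0]
}}

```text
time: 7.2
tool_pos: [0.4472, -0.1163, 0.1976]
tcp_rot: [-3.141, -0.036, 0.001]
wrist_force: [0.1, -0.2, 0.6]
width: 0.934
grip_force: 0.0
```

```bash
cat >> h.py <<'E'
from scipy.optimize import minimize
def box(a,b,c,d,e,f): return np.array([[x,y,z] for x in(a,b) for y in(c,d) for z in(e,f)])
PL=box(-.032,.032,-.024,.024,0,.004); FI=box(-.015,.015,-.006,.006,.004,.046)
def sil(v,c,k,z=0.):
    m=np.zeros((400*k,640*k),np.uint8)
    for b in (PL,FI):
        q=proj("",R.from_euler("z",v[2]).apply(b)+[v[0],v[1],z],c)
        cv2.fillConvexPoly(m,cv2.convexHull((q*k).round().astype(np.int32)),255)
    return m
def fit_insert(I,c,x0,y0,z=0.,k=4,rad=.06):
    "I BGR; returns (x,y,yaw,iou)"
    h=cv2.cvtColor(I,cv2.COLOR_BGR2HSV); m=((h[:,:,1]<70)&(h[:,:,2]>60)).astype(np.uint8)*255
    u=proj("",[x0,y0,z+.01],c)[0]; r=np.linalg.norm(proj("",[x0+rad,y0,z+.01],c)[0]-u)
    w=np.zeros_like(m);cv2.circle(w,tuple(int(t) for t in u),int(r),255,-1);m&=w
    n,l,st,ce=cv2.connectedComponentsWithStats(m); j=1+np.argmax(st[1:,4]); m=np.where(l==j,255,0).astype(np.uint8)
    m=cv2.resize(m,None,fx=k,fy=k,interpolation=cv2.INTER_LINEAR)>127
    def cost(v):
        s=sil(v,c,k,z)>0; return -(s&m).sum()/(s|m).sum()
    g=ray("",ce[j],z+.008,c)[0]; best=None
    for a in np.radians(range(0,180,20)):
        r=minimize(cost,[g[0],g[1],a],method="Nelder-Mead",options=dict(initial_simplex=np.array([g[0],g[1],a])+np.array([[0,0,0],[.01,0,0],[0,.01,0],[0,0,.2]]),maxiter=120))
        if best is None or r.fun<best.fun: best=r
    v=best.x; return v[0],v[1],(np.degrees(v[2])+90)%180-90,-best.fun
E
cat > look.py <<'E'
from h import *
import sys,pickle
n=sys.argv[1]; g=[tuple(map(float,a.split(","))) for a in sys.argv[2:]]
plan(read_state()["tool_pos"],p[2])
c=calibration("wrist");I=np.ascontiguousarray(read_camera("wrist")[:,:,::-1]);cv2.imwrite(f"pics/{n}.png",I);pickle.dump(c,open(n+".pkl","wb"))
for a in g: print(a,np.round(fit_insert(I,c,*a),4))
E
time python3 look.py w3 .433,-.046 .44,-.256
python3 - <<'E'
from h import *
I=cv2.imread("pics/top0.png");c=calibration("top")
for a in [(.452,.321),(.433,-.046),(.44,-.256)]: print("top",np.round(fit_insert(I,c,*a),4))
E
```

```text
shift [0. 0. 0.] turn [-0.01  0.03  0.01] yaw 1.32 t 7.2 pos [ 0.4472 -0.1163  0.1976]
(0.433, -0.046) [ 0.4313 -0.0474 38.1187  0.9805]
(0.44, -0.256) [ 0.4378 -0.2561 -5.7213  0.979 ]
top [ 0.4532  0.3215 39.7146  0.9521]
top [ 0.4312 -0.0473 38.3623  0.9505]
top [ 0.4377 -0.2559 -7.9441  0.9406]
real	0m11.350s
user	0m8.899s
sys	0m2.702s
```

```bash
python3 - <<'E'
from h import *
plan([.4378,-.2561,.10],np.radians(-5.7))
I=np.ascontiguousarray(read_camera("top")[:,:,::-1]);cv2.imwrite("pics/top1.png",I)
h=cv2.cvtColor(I,cv2.COLOR_BGR2HSV); m=((h[:,:,1]<60)&(h[:,:,2]>120)).astype(np.uint8)
n,l,st,ce=cv2.connectedComponentsWithStats(m)
for s,q in zip(st[1:],ce[1:]):
    if 80<s[4]<900 and q[1]>90: print(s[4],q.round(),ray("top",q,.01)[0].round(3))
E
```

```text
shift [-1.39 13.91  9.8 ] turn [ 0.01 -0.04  7.  ] yaw 1.3 t 7.25 pos [ 0.4484 -0.1167  0.1979]
886 [238. 145.] [0.696 0.322 0.01 ]
410 [543. 175.] [ 0.582 -0.772  0.01 ]
298 [482. 181.] [ 0.561 -0.554  0.01 ]
329 [456. 157.] [ 0.649 -0.466  0.01 ]
163 [350. 164.] [ 0.625 -0.085  0.01 ]
163 [368. 163.] [ 0.625 -0.149  0.01 ]
162 [296. 166.] [0.619 0.111 0.01 ]
157 [314. 165.] [0.622 0.045 0.01 ]
160 [332. 164.] [ 0.622 -0.019  0.01 ]
690 [394. 171.] [ 0.599 -0.241  0.01 ]
318 [326. 178.] [0.574 0.005 0.01 ]
380 [436. 209.] [ 0.459 -0.386  0.01 ]
207 [236. 211.] [0.455 0.324 0.01 ]
207 [339. 217.] [ 0.434 -0.041  0.01 ]
125 [399. 217.] [ 0.431 -0.255  0.01 ]
87 [360. 265.] [ 0.266 -0.116  0.01 ]
197 [326. 386.] [-0.144  0.006  0.01 ]
```

Request:
{"fn": "move_arm", "kwargs": {
  "series": [8.5, -0.4, 4.6, 2, 0, 0, 0, 8.5, -0.5, 4.6, 3, 0, 0, 0, 8.5, -0.49, 4.71, 3, 0, 0, 0, 8.5, 0, 0, 1.8, 0, 0, 7, 8.5, 0, 0, 0, 0, 0, 0]
}}

```text
time: 7.92
tool_pos: [0.4372, -0.2563, 0.0978]
tcp_rot: [-3.135, 0.156, 0.006]
wrist_force: [-0.1, -0.2, 0.4]
width: 0.997
grip_force: 0.0
```

```bash
python3 - <<'E'
from h import *
plan([.4378,-.2561,.023],np.radians(-5.7))
E
```

```text
shift [ 0.09 -0.01  7.48] turn [-0.13  0.22 -0.  ] yaw -5.7 t 7.92 pos [ 0.4372 -0.2563  0.0978]
```

Request:
{"fn": "move_arm", "kwargs": {
  "series": [8.5, 0.09, 0, 4, 0, 0, 0, 8.5, 0, 0, 3.5, 0, 0, 0, 0.5, 0, 0, 0, 0, 0, 0, 0.5, 0, 0, 0, 0, 0, 0, 0.5, 0, 0, 0, 0, 0, 0],
  "grip_force": 60
}}

```text
time: 8.55
tool_pos: [0.4407, -0.2572, 0.027]
tcp_rot: [3.136, -0.154, 0.005]
wrist_force: [-0.5, -0.6, -0.3]
width: 0.367
grip_force: 0.0
```

Request:
{"fn": "move_arm", "kwargs": {
  "series": [0.5, 0, 0, 0, 0, 0, 0, 0.5, 0, 0, 0, 0, 0, 0, 0.5, 0, 0, -3, 0, 0, 0, 0.5, 0, 0, 0, 0, 0, -7, 0.5, 0, 0, 0, 0, 0, 0]
}}

```text
time: 9.18
tool_pos: [0.4389, -0.2563, 0.0553]
tcp_rot: [3.141, 0.034, 0.001]
wrist_force: [0.4, 0.1, -0.8]
width: 0.128
grip_force: 58.6
```

```bash
python3 - <<'E'
from h import *
print(read_state()["width"],read_state()["grip_force"])
plan(m2w([-.075,-.096,.045])[0],p[2])
cv2.imwrite("pics/w4.png",read_camera("wrist")[:,:,::-1])
E
```

```text
0.1284723825303945 58.60238492488861
shift [  7.45 -13.53   1.03] turn [ 0.02 -0.03 -0.05] yaw 1.25 t 9.18 pos [ 0.4389 -0.2563  0.0553]
```

View pics/w4.png

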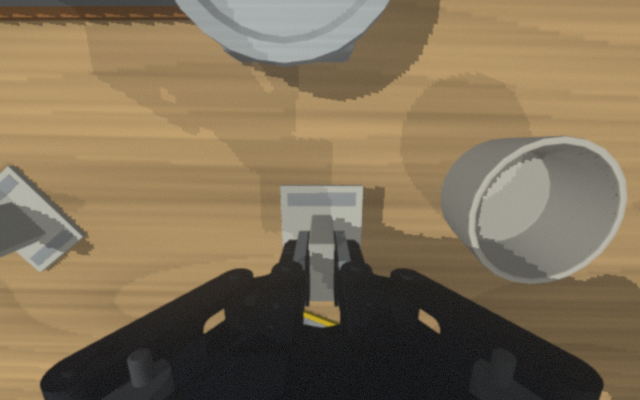

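The insert is gripped square: its front edge is at row 186, columns 281–362, with the fin between the pads. I'll compute the offset from the front edge and move to the first bay.

```bash
cat >> h.py <<'E'
def held(I,c,zu):
    "front-edge of held insert, plate top height zu+.004: x of insert origin minus tcp x, y offset (mag axes)"
    g=cv2.GaussianBlur(cv2.cvtColor(I,cv2.COLOR_BGR2HSV),(3,3),0); m=((g[:,:,1]<70)&(g[:,:,2]>110))
    col=m[150:235,300:345].sum(1); r=150+np.argmax(col>30)
    row=np.where(m[r+3,230:410])[0]+230
    t=w2m(read_state()["tool_pos"])[0]
    e=w2m(ray("",[[row.min()-.5,r-.5],[row.max()+.5,r-.5]],zu+.004,c))
    print("front row",r,row.min(),row.max(),"width mm",(1000*(e[0,1]-e[1,1])).round(1),"ins-tcp dx,dy",(e.mean(0)-t)[:2].round(4)-[.032,0])
E
python3 - <<'E'
from h import *
held(cv2.imread("pics/w4.png"),calibration("wrist"),.030)
E
```

```text
front row 185 280 363 width mm 47.8 ins-tcp dx,dy [-0.0008 -0.0007]
```

Request:
{"fn": "move_arm", "kwargs": {
  "series": [0.5, 1.5, -2.7, 0, 0, 0, 0, 0.5, 1.5, -2.7, 0, 0, 0, 0, 0.5, 1.5, -2.7, 0, 0, 0, 0, 0.5, 1.5, -2.7, 0, 0, 0, 0, 0.5, 1.45, -2.73, 0.8, 0, 0, 0]
}}

```text
time: 9.85
tool_pos: [0.5108, -0.1184, 0.0468]
tcp_rot: [3.141, 0.033, 0.001]
wrist_force: [1.0, -0.1, -1.3]
width: 0.133
grip_force: 58.6
```

Request:
{"fn": "move_arm", "kwargs": {
  "series": [0.5, 0, 0, 0, 0, 0, 0, 0.5, 0, 0, 0, 0, 0, 0]
}}

```text
time: 10.1
tool_pos: [0.5096, -0.1193, 0.0464]
tcp_rot: [-3.141, -0.036, 0.002]
wrist_force: [0.0, -0.0, -1.5]
width: 0.126
grip_force: 58.8
```

```bash
cat > chk.py <<'E'
from h import *
import sys
q=[float(a) for a in sys.argv[1:4]]
s=read_state();print("mag",w2m(s["tool_pos"])[0].round(4),s["wrist_force"].round(1),s["width"].round(3),s["grip_force"])
plan(m2w(q)[0],p[2])
c=calibration("wrist");I=np.ascontiguousarray(read_camera("wrist")[:,:,::-1]);cv2.imwrite(f"pics/k{int(s['time']*100)}.png",I);held(I,c,q[2]-.025)
E
python3 chk.py -.075 -.096 .047
```

```text
Traceback (most recent call last):
  File "chk.py", line 4, in <module>
    s=read_state();print("mag",w2m(s["tool_pos"])[0].round(4),s["wrist_force"].round(1),s["width"].round(3),s["grip_force"])
                                                                                        ^^^^^^^^^^^^^^^^
AttributeError: 'float' object has no attribute 'round'
```

Request:
{"fn": "move_arm", "kwargs": {
  "series": [0.5, 1, -0.06, -0.1, 0, 0, 0, 0.5, 2, 0, 0, 0, 0, 0, 0.5, 2, 0, 0, 0, 0, 0, 0.5, 1.5, 0, 0, 0, 0, 0, 0.5, 1.5, 0, 0, 0, 0, 0]
}}

```text
time: 10.72
tool_pos: [0.5911, -0.1173, 0.048]
tcp_rot: [3.141, 0.035, 0.0]
wrist_force: [-0.2, 0.3, -0.6]
width: 0.129
grip_force: 58.7
```

```bash
sed -i 's/s\["width"\].round(3)/round(s["width"],3)/' chk.py; python3 chk.py .0345 -.096 .047
```

```text
mag [ 0.0057 -0.0957  0.048 ] [-0.2  0.3 -0.6] 0.129 58.73520612716675
shift [2.88 0.03 0.1 ] turn [ 0.01 -0.01 -0.03] yaw 1.27 t 10.72 pos [ 0.5911 -0.1173  0.048 ]
front row 185 234 406 width mm 99.2 ins-tcp dx,dy [-0.0032  0.0003]
```

Request:
{"fn": "move_arm", "kwargs": {
  "series": [0.5, 1.2, 0, 0, 0, 0, 0, 0.5, 1, 0, 0.1, 0, 0, 0, 0.5, 0.5, 0, 0.1, 0, 0, 0, 0.5, 0.25, 0, 0, 0, 0, 0, 0.5, 0.15, 0, 0, 0, 0, 0]
}}

```text
time: 11.4
tool_pos: [0.6209, -0.1162, 0.0467]
tcp_rot: [3.141, 0.036, -0.002]
wrist_force: [-4.6, 0.7, 4.9]
width: 0.128
grip_force: 59.6
```

```bash
python3 chk.py .0345 -.096 .047
```

```text
mag [ 0.0355 -0.0953  0.0467] [-4.6  0.7  4.9] 0.128 59.552841782569885
shift [-0.1   0.07 -0.03] turn [0.01 0.07 0.03] yaw 1.33 t 11.4 pos [ 0.6209 -0.1162  0.0467]
front row 187 234 407 width mm 99.1 ins-tcp dx,dy [-0.0022 -0.    ]
```

Request:
{"fn": "move_arm", "kwargs": {
  "series": [3.5, 0, 0, 0, 0, 0, 0, 3.5, 0, 0, 0, 0, 0, 0, 3.5, 0, 0, -5, 0, 0, 0, 8, -3, 0, -5, 0, 0, 0, 8.5, -5, -1.5, -4, 0, 0, 0]
}}

```text
time: 12.08
tool_pos: [0.5446, -0.1044, 0.1865]
tcp_rot: [3.14, 0.035, 0.006]
wrist_force: [-0.6, 0.4, 1.4]
width: 0.82
grip_force: 0.0
```

Request:
{"fn": "move_arm", "kwargs": {
  "series": [8.5, -5, -1.5, -1, 0, 0, 0, 8.5, -3.5, 0, 0, 0, 0, 0, 8.5, 0, 0, 0, 0, 0, 0]
}}

```text
time: 12.45
tool_pos: [0.4559, -0.0903, 0.1938]
tcp_rot: [-3.141, -0.036, 0.0]
wrist_force: [0.9, -0.1, -0.1]
width: 0.993
grip_force: 0.0
```

```bash
python3 look.py w5 .431,-.047; python3 - <<'E'
from h import *
import pickle
I=cv2.imread("pics/w5.png");c=pickle.load(open("w5.pkl","rb"))
q=proj("",m2w([.034,-.096,.05]),c)[0];print(q)
plan([.431,-.047,.10],np.radians(38))
cv2.imwrite("pics/top2.png",read_camera("top")[:,:,::-1])
E
```

```text
shift [0. 0. 0.] turn [-0.    0.01 -0.  ] yaw 1.3 t 12.45 pos [ 0.4559 -0.0903  0.1938]
(0.431, -0.047) [ 0.4312 -0.0475 38.2713  0.98  ]
[355.61604755   4.69459371]
shift [-2.57 -4.41  9.4 ] turn [ 3.000e-02 -6.000e-02 -3.671e+01] yaw 1.29 t 12.5 pos [ 0.4576 -0.0905  0.1941]
```

View pics/w5.png

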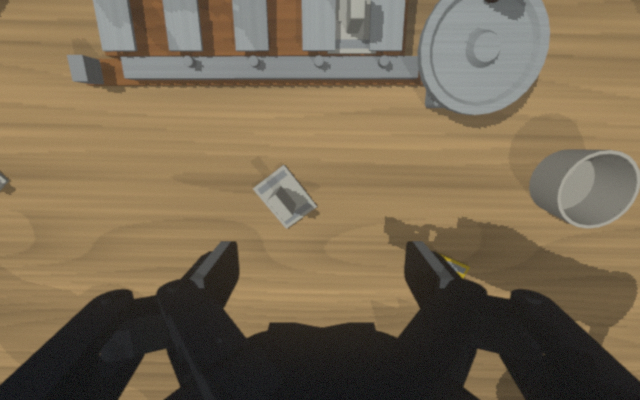

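The first insert sits in its bay at (355,25), and insert b is still at (285,197). I'll check the pin positions against the fully open state by projection.

```bash
python3 - <<'E'
from h import *
import pickle
c=pickle.load(open("w5.pkl","rb"))
print(proj("",m2w([[-.007,y,.03] for y in (.064,0,-.064,-.128)]),c).round(1).tolist())
print(proj("",m2w([[-.011,.135,.02],[.0025,-.1435,.032],[.0025,-.1125,.032]]),c).round(1).tolist())
E
```

```text
[[187.7, 61.3], [253.4, 61.2], [319.0, 61.2], [384.7, 61.1]]
[[122.7, 67.7], [401.9, 49.8], [369.6, 49.8]]
```

Request:
{"fn": "move_arm", "kwargs": {
  "series": [8.5, -1.3, -2.2, 3, 0, 0, 0, 8.5, -1.27, -2.21, 3, 0, 0, 0, 8.5, 0, 0, 2, 0, 0, -9.2, 8.5, 0, 0, 1.4, 0, 0, -9.2, 8.5, 0, 0, 0, 0, 0, -9.2]
}}

```text
time: 13.18
tool_pos: [0.4314, -0.0469, 0.0982]
tcp_rot: [-3.039, -0.793, 0.004]
wrist_force: [0.5, 0.1, 0.7]
width: 0.996
grip_force: 0.0
```

Request:
{"fn": "move_arm", "kwargs": {
  "series": [8.5, 0, 0, 0, 0, 0, -9.2, 8.5, 0, 0, 0, 0, 0, 0]
}}

```text
time: 13.42
tool_pos: [0.4325, -0.0472, 0.0997]
tcp_rot: [-2.97, -1.023, 0.0]
wrist_force: [-0.4, 0.8, -0.3]
width: 0.996
grip_force: 0.0
```

```bash
python3 - <<'E'
from h import *
plan([.4312,-.0475,.0235],np.radians(38.2))
E
```

```text
shift [-0.12 -0.05  7.62] turn [-0.01  0.   -0.18] yaw 38.02 t 13.43 pos [ 0.4325 -0.0472  0.0997]
```

Request:
{"fn": "move_arm", "kwargs": {
  "series": [8.5, -0.1, -0.05, 4, 0, 0, 0, 8.5, 0, 0, 3.6, 0, 0, 0, 0.5, 0, 0, 0, 0, 0, 0, 0.5, 0, 0, 0, 0, 0, 0, 0.5, 0, 0, 0, 0, 0, 0],
  "grip_force": 60
}}

```text
time: 14.05
tool_pos: [0.4321, -0.0476, 0.0256]
tcp_rot: [2.968, 1.024, 0.005]
wrist_force: [-0.7, -0.9, 0.1]
width: 0.371
grip_force: 0.0
```

Request:
{"fn": "move_arm", "kwargs": {
  "series": [0.5, 0, 0, 0, 0, 0, 0, 0.5, 0, 0, 0, 0, 0, 0, 0.5, 0, 0, 0, 0, 0, 0]
}}

```text
time: 14.42
tool_pos: [0.4318, -0.0476, 0.0254]
tcp_rot: [2.968, 1.025, 0.004]
wrist_force: [-0.9, -0.1, 6.1]
width: 0.135
grip_force: 59.5
```

Request:
{"fn": "move_arm", "kwargs": {
  "series": [0.5, 0, 0, -3, 0, 0, 0, 0.5, 0, 0, 0, 0, 0, 9.2, 0.5, 0, 0, 0, 0, 0, 9.2, 0.5, 0, 0, 0, 0, 0, 9.2, 0.5, 0, 0, 0, 0, 0, 9.2]
}}

```text
time: 15.05
tool_pos: [0.4299, -0.0473, 0.0539]
tcp_rot: [-3.141, -0.028, 0.0]
wrist_force: [-0.7, -0.1, -1.5]
width: 0.129
grip_force: 58.7
```

Request:
{"fn": "move_arm", "kwargs": {
  "series": [0.5, 0, 0, 0, 0, 0, 0]
}}

```text
time: 15.18
tool_pos: [0.43, -0.0473, 0.0539]
tcp_rot: [-3.141, -0.039, 0.0]
wrist_force: [-0.6, -0.3, -1.2]
width: 0.13
grip_force: 58.7
```

```bash
python3 chk.py -.075 -.032 .055
```

```text
mag [-0.1538 -0.0221  0.0539] [-0.6 -0.3 -1.2] 0.13 58.67265343666077
shift [ 7.88  1.01 -0.12] turn [-0.    0.01  0.11] yaw 1.41 t 15.18 pos [ 0.43   -0.0473  0.0539]
front row 181 279 363 width mm 47.9 ins-tcp dx,dy [ 0.0017 -0.0002]
```

Request:
{"fn": "move_arm", "kwargs": {
  "series": [0.5, 2, 0.25, 0.1, 0, 0, 0, 0.5, 2, 0.25, 0.2, 0, 0, 0, 0.5, 2, 0.25, 0.2, 0, 0, 0, 0.5, 1.5, 0.25, 0.1, 0, 0, 0, 0.5, 0, 0, 0, 0, 0, 0]
}}

```text
time: 15.85
tool_pos: [0.5064, -0.0558, 0.048]
tcp_rot: [3.141, 0.038, 0.001]
wrist_force: [-0.5, 0.6, -1.1]
width: 0.129
grip_force: 58.7
```

```bash
python3 chk.py .033 -.032 .0475
```

```text
mag [-0.0776 -0.0323  0.048 ] [-0.5  0.6 -1.1] 0.129 58.675416111946106
shift [ 1.106e+01 -1.000e-02  5.000e-02] turn [ 0.   -0.02  0.08] yaw 1.38 t 15.85 pos [ 0.5064 -0.0558  0.048 ]
front row 181 279 363 width mm 48.4 ins-tcp dx,dy [ 0.0025 -0.0004]
```

Request:
{"fn": "move_arm", "kwargs": {
  "series": [0.5, 1, -0.05, 0, 0, 0, 0, 0.5, 2, 0, 0, 0, 0, 0, 0.5, 2, 0, 0, 0, 0, 0, 0.5, 1.5, 0, 0, 0, 0, 0, 0.5, 1.5, 0, 0, 0, 0, 0]
}}

```text
time: 16.52
tool_pos: [0.5859, -0.0532, 0.0478]
tcp_rot: [-3.141, -0.036, 0.001]
wrist_force: [-0.2, 0.0, -1.0]
width: 0.126
grip_force: 58.7
```

Request:
{"fn": "move_arm", "kwargs": {
  "series": [0.5, 1.2, 0, 0, 0, 0, 0, 0.5, 1, 0, 0.1, 0, 0, 0, 0.5, 0.5, 0, 0.1, 0, 0, 0, 0.5, 0.25, 0, 0, 0, 0, 0, 0.5, 0.15, 0, 0, 0, 0, 0]
}}

```text
time: 17.15
tool_pos: [0.6162, -0.0525, 0.0458]
tcp_rot: [-3.141, -0.036, 0.001]
wrist_force: [0.2, 0.7, -1.4]
width: 0.127
grip_force: 58.7
```

```bash
python3 chk.py .033 -.032 .0465
```

```text
mag [ 0.0322 -0.0315  0.0458] [ 0.2  0.7 -1.4] 0.127 58.669681549072266
shift [ 0.08  0.05 -0.07] turn [-0.    0.03  0.01] yaw 1.32 t 17.15 pos [ 0.6162 -0.0525  0.0458]
front row 182 232 409 width mm 100.6 ins-tcp dx,dy [0.0009 0.    ]
```

No contact with the back yet, so I'll push a little further and then release.

Request:
{"fn": "move_arm", "kwargs": {
  "series": [0.5, 0.15, 0, 0.05, 0, 0, 0, 0.5, 0.15, 0, 0, 0, 0, 0, 0.5, 0, 0, 0, 0, 0, 0]
}}

```text
time: 17.58
tool_pos: [0.6184, -0.0525, 0.0456]
tcp_rot: [-3.141, -0.036, 0.004]
wrist_force: [-6.0, -0.2, 4.5]
width: 0.135
grip_force: 59.5
```

```bash
python3 chk.py .033 -.032 .0465
```

```text
mag [ 0.0344 -0.0316  0.0456] [-6.  -0.2  4.5] 0.135 59.47477698326111
shift [-0.14  0.04 -0.09] turn [-0.    0.14  0.02] yaw 1.32 t 17.57 pos [ 0.6184 -0.0525  0.0456]
front row 186 233 409 width mm 100.3 ins-tcp dx,dy [-0.0012 -0.0003]
```

Request:
{"fn": "move_arm", "kwargs": {
  "series": [3.5, 0, 0, 0, 0, 0, 0, 3.5, 0, 0, 0, 0, 0, 0, 3.5, 0, 0, -5, 0, 0, 0, 8, -2, -2, -5, 0, 0, 0, 8.5, -2.2, -5, -4, 0, 0, 0]
}}

```text
time: 18.25
tool_pos: [0.5789, 0.0121, 0.1851]
tcp_rot: [3.141, 0.031, 0.006]
wrist_force: [1.7, 0.5, 0.8]
width: 0.817
grip_force: 0.0
```

Request:
{"fn": "move_arm", "kwargs": {
  "series": [8.5, -2.2, -5.5, -1, 0, 0, 0, 8.5, -2.2, -5.5, 0, 0, 0, 0, 8.5, -2.2, -5.5, 0, 0, 0, 0, 8.5, -2.2, -5.5, 0, 0, 0, 0, 8.5, -2, -4, 0, 0, 0, 0]
}}

```text
time: 18.88
tool_pos: [0.463, 0.2725, 0.1928]
tcp_rot: [-3.14, -0.038, -0.002]
wrist_force: [-0.3, -0.5, -0.2]
width: 0.996
grip_force: 0.0
```

Request:
{"fn": "move_arm", "kwargs": {
  "series": [8.5, 0, 0, 0, 0, 0, 0]
}}

```text
time: 19.0
tool_pos: [0.4625, 0.2729, 0.1925]
tcp_rot: [-3.14, -0.043, -0.001]
wrist_force: [-0.6, -0.9, -0.4]
width: 0.998
grip_force: 0.0
```

```bash
python3 look.py w6 .453,.3215; python3 - <<'E'
from h import *
plan([.453,.3215,.10],np.radians(39.7))
I=np.ascontiguousarray(read_camera("top")[:,:,::-1]);cv2.imwrite("pics/top3.png",I);c=calibration("top")
try: print("top",np.round(fit_insert(I,c,.453,.3215),4))
except Exception as e: print(e)
E
```

```text
shift [0. 0. 0.] turn [-0.06 -0.03  0.27] yaw 1.57 t 19.0 pos [0.4625 0.2729 0.1925]
(0.453, 0.3215) [ 0.4534  0.3212 40.2913  0.9793]
shift [-0.9  -5.03  9.25] turn [ 1.00e-02 -5.00e-02 -3.82e+01] yaw 1.5 t 19.05 pos [0.4633 0.2714 0.1925]
top [  0.4379   0.3164 -78.4639   0.5567]
```

Request:
{"fn": "move_arm", "kwargs": {
  "series": [8.5, -0.5, -2.5, 3, 0, 0, 0, 8.5, -0.4, -2.5, 3, 0, 0, 0, 8.5, 0, 0, 2, 0, 0, -9.7, 8.5, 0, 0, 1.2, 0, 0, -9.7, 8.5, 0, 0, 0, 0, 0, -9.7]
}}

```text
time: 19.73
tool_pos: [0.4536, 0.318, 0.0986]
tcp_rot: [3.029, 0.829, -0.004]
wrist_force: [-0.5, 0.4, 1.0]
width: 0.995
grip_force: 0.0
```

Request:
{"fn": "move_arm", "kwargs": {
  "series": [8.5, 0, 0, 0, 0, 0, -9.7, 8.5, 0, 0, 0, 0, 0, 0]
}}

```text
time: 19.98
tool_pos: [0.4546, 0.3187, 0.1003]
tcp_rot: [2.953, 1.072, 0.0]
wrist_force: [0.0, -0.1, -0.8]
width: 0.996
grip_force: 0.0
```

```bash
python3 - <<'E'
from h import *
plan([.4534,.3212,.0235],np.radians(40.2))
E
```

```text
shift [ 0.06 -0.27  7.68] turn [ 0.02 -0.01 -0.31] yaw 39.89 t 19.98 pos [0.4546 0.3187 0.1003]
```

Request:
{"fn": "move_arm", "kwargs": {
  "series": [8.5, 0.06, -0.27, 4, 0, 0, 0, 8.5, 0, 0, 3.65, 0, 0, 0, 0.5, 0, 0, 0, 0, 0, 0, 0.5, 0, 0, 0, 0, 0, 0, 0.5, 0, 0, 0, 0, 0, 0],
  "grip_force": 60
}}

```text
time: 20.6
tool_pos: [0.4539, 0.3232, 0.0259]
tcp_rot: [-2.951, -1.076, -0.006]
wrist_force: [0.3, -0.5, 0.4]
width: 0.374
grip_force: 0.0
```

Request:
{"fn": "move_arm", "kwargs": {
  "series": [0.5, 0, 0, 0, 0, 0, 0, 0.5, 0, 0, 0, 0, 0, 0, 0.5, 0, 0, 0, 0, 0, 0]
}}

```text
time: 20.98
tool_pos: [0.4536, 0.3232, 0.0256]
tcp_rot: [-2.951, -1.077, -0.005]
wrist_force: [0.1, -0.5, 6.7]
width: 0.131
grip_force: 59.4
```

Request:
{"fn": "move_arm", "kwargs": {
  "series": [0.5, 0, 0, -3, 0, 0, 0, 0.5, 0, 0, 0, 0, 0, 9.7, 0.5, 0, 0, 0, 0, 0, 9.7, 0.5, 0, 0, 0, 0, 0, 9.7, 0.5, 0, 0, 0, 0, 0, 9.7]
}}

```text
time: 21.6
tool_pos: [0.4518, 0.3222, 0.0537]
tcp_rot: [3.141, 0.027, -0.001]
wrist_force: [0.0, 0.6, -0.5]
width: 0.132
grip_force: 58.5
```

Request:
{"fn": "move_arm", "kwargs": {
  "series": [0.5, 0, 0, 0, 0, 0, 0]
}}

```text
time: 21.72
tool_pos: [0.4519, 0.3222, 0.0537]
tcp_rot: [3.141, 0.039, -0.001]
wrist_force: [0.2, 0.3, -1.0]
width: 0.132
grip_force: 58.5
```

```bash
python3 chk.py -.075 .096 .055
```

```text
mag [-0.1235  0.3469  0.0537] [ 0.2  0.3 -1. ] 0.132 58.544878363609314
shift [ 4.8  25.1  -0.13] turn [0.01 0.03 0.12] yaw 1.42 t 21.73 pos [0.4519 0.3222 0.0537]
front row 183 280 363 width mm 47.4 ins-tcp dx,dy [ 0.0006 -0.0005]
```

Request:
{"fn": "move_arm", "kwargs": {
  "series": [0.5, 0.5, 4.2, 0, 0, 0, 0, 0.5, 0.8, 4.2, 0, 0, 0, 0, 0.5, 0.8, 4.2, 0, 0, 0, 0, 0.5, 0.9, 4.2, 0, 0, 0, 0, 0.5, 0.9, 4.2, 0.3, 0, 0, 0]
}}

```text
time: 22.4
tool_pos: [0.4965, 0.1121, 0.0512]
tcp_rot: [-3.141, -0.041, -0.002]
wrist_force: [0.5, -0.6, -0.7]
width: 0.133
grip_force: 58.7
```

Request:
{"fn": "move_arm", "kwargs": {
  "series": [0.5, 0.7, 4.05, 0.3, 0, 0, 0, 0.5, 0, 0, 0, 0, 0, 0, 0.5, 0, 0, 0, 0, 0, 0]
}}

```text
time: 22.78
tool_pos: [0.5039, 0.0731, 0.0478]
tcp_rot: [-3.141, -0.037, 0.0]
wrist_force: [-0.2, 1.1, -1.4]
width: 0.129
grip_force: 58.9
```

```bash
python3 chk.py .033 .096 .0475
```

```text
mag [-0.0772  0.0966  0.0478] [-0.2  1.1 -1.4] 0.129 58.87543737888336
shift [11.02  0.07  0.03] turn [-0.02  0.01  0.05] yaw 1.35 t 22.77 pos [0.5039 0.0731 0.0478]
front row 183 280 363 width mm 47.9 ins-tcp dx,dy [ 0.0003 -0.001 ]
```

Request:
{"fn": "move_arm", "kwargs": {
  "series": [0.5, 1, 0, 0, 0, 0, 0, 0.5, 2, 0, 0, 0, 0, 0, 0.5, 2, 0, 0, 0, 0, 0, 0.5, 1.5, 0, 0, 0, 0, 0, 0.5, 1.5, 0, 0, 0, 0, 0]
}}

```text
time: 23.45
tool_pos: [0.5848, 0.0755, 0.0477]
tcp_rot: [-3.141, -0.038, 0.0]
wrist_force: [-0.2, -0.5, -1.6]
width: 0.13
grip_force: 58.9
```

Request:
{"fn": "move_arm", "kwargs": {
  "series": [0.5, 1.2, 0, 0, 0, 0, 0, 0.5, 1, 0, 0.1, 0, 0, 0, 0.5, 0.5, 0, 0.1, 0, 0, 0, 0.5, 0.25, 0, 0, 0, 0, 0, 0.5, 0.2, 0, 0, 0, 0, 0]
}}

```text
time: 24.08
tool_pos: [0.6153, 0.0755, 0.0457]
tcp_rot: [-3.141, -0.036, 0.0]
wrist_force: [0.3, 0.2, -0.6]
width: 0.129
grip_force: 59.2
```

```bash
python3 chk.py .034 .096 .0465
```

```text
mag [0.0342 0.0965 0.0457] [ 0.3  0.2 -0.6] 0.129 59.165337681770325
shift [-0.02  0.05 -0.08] turn [-0.    0.01  0.01] yaw 1.31 t 24.07 pos [0.6153 0.0755 0.0457]
front row 186 233 407 width mm 99.3 ins-tcp dx,dy [-0.0016  0.0002]
```

Request:
{"fn": "move_arm", "kwargs": {
  "series": [0.5, 0.1, 0, 0.05, 0, 0, 0, 0.5, 0.15, 0, 0, 0, 0, 0, 0.5, 0, 0, 0, 0, 0, 0]
}}

```text
time: 24.5
tool_pos: [0.6165, 0.0756, 0.0457]
tcp_rot: [3.141, 0.036, -0.005]
wrist_force: [-5.6, -0.6, 6.9]
width: 0.13
grip_force: 60.1
```

Request:
{"fn": "move_arm", "kwargs": {
  "series": [3.5, 0, 0, 0, 0, 0, 0, 3.5, 0, 0, 0, 0, 0, 0, 3.5, 0, 0, -5, 0, 0, 0, 8, -2, 2, -5, 0, 0, 0, 8.5, -4, 4.5, -5, 0, 0, 0]
}}

```text
time: 25.12
tool_pos: [0.5686, 0.0187, 0.1877]
tcp_rot: [3.141, 0.039, 0.006]
wrist_force: [-0.2, -0.7, 0.1]
width: 0.82
grip_force: 0.0
```

Request:
{"fn": "move_arm", "kwargs": {
  "series": [8.5, -4, 4.5, 0, 0, 0, 0, 8.5, -2, 4.5, 0, 0, 0, 0, 8.5, 0, 0, 0, 0, 0, 0]
}}

```text
time: 25.5
tool_pos: [0.5084, -0.0753, 0.1856]
tcp_rot: [3.141, 0.03, 0.001]
wrist_force: [-0.2, -0.0, 0.3]
width: 0.994
grip_force: 0.0
```

```bash
python3 look.py w7; python3 - <<'E'
from h import *
import pickle
I=cv2.imread("pics/w7.png");c=pickle.load(open("w7.pkl","rb"));k=1
for y in (-.096,-.032,.096):
    for b in (FI,):
        q=proj("",m2w(b+[.034,y,.02]),c);cv2.polylines(I,[cv2.convexHull(q.round().astype(np.int32))],True,(0,0,255),1)
    q=proj("",m2w([[.002,y-.024,.024],[.002,y+.024,.024]]),c).astype(int);cv2.line(I,tuple(map(int,q[0])),tuple(map(int,q[1])),(0,255,0),1)
cv2.imwrite("pics/c7.png",cv2.resize(I[0:170,60:460],None,fx=2,fy=2,interpolation=cv2.INTER_CUBIC))
plan(m2w([.044,-.215,.15])[0],p[2])
E
```

```text
shift [0. 0. 0.] turn [ 0.05 -0.04 -0.22] yaw 1.08 t 25.5 pos [ 0.5084 -0.0753  0.1856]
shift [11.96 16.42  3.57] turn [-0.   -0.07 -0.16] yaw 1.14 t 25.55 pos [ 0.5092 -0.0739  0.1856]
```

View pics/c7.png

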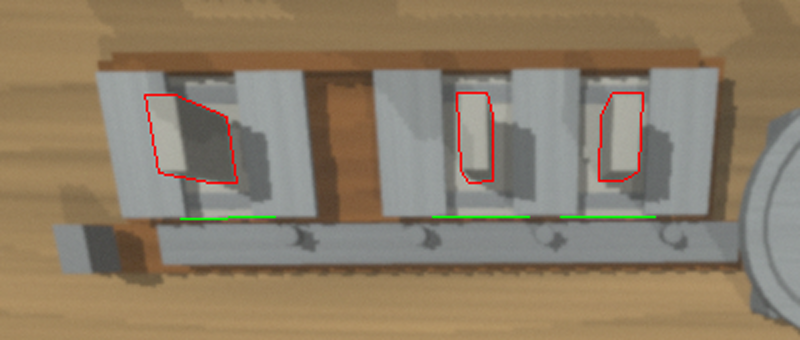

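All three fins match the fully-home outlines drawn in red, at about (190,140), (475,138) and (620,138) in the crop. The bar is open and no fourth insert is in view. Now I'll grasp the knob and wind the bar shut.

Request:
{"fn": "move_arm", "kwargs": {
  "series": [5, 2.4, 3.3, 0, 0, 0, 0, 5, 2.4, 3.3, 0, 0, 0, 0, 5, 2.4, 3.3, 0, 0, 0, 0, 5, 2.4, 3.3, 1, 0, 0, 0, 5, 2.36, 3.22, 2.5, 0, 0, 0]
}}

```text
time: 26.18
tool_pos: [0.6362, -0.2345, 0.1513]
tcp_rot: [3.14, 0.038, 0.007]
wrist_force: [-0.2, 0.9, -0.4]
width: 0.584
grip_force: 0.0
```

Request:
{"fn": "move_arm", "kwargs": {
  "series": [5, 0, 0, 0, 0, 0, 0, 5, 0, 0, 0, 0, 0, 0]
}}

```text
time: 26.42
tool_pos: [0.633, -0.2329, 0.1496]
tcp_rot: [-3.14, -0.037, 0.002]
wrist_force: [0.3, 0.2, -0.4]
width: 0.587
grip_force: 0.0
```

```bash
python3 - <<'E'
from h import *
plan(m2w([.044,-.215,.064])[0],p[2]);wheel()
I=read_camera("wrist")[:,:,::-1];cv2.imwrite("pics/w8.png",I)
c=calibration("wrist");print(proj("",m2w([.044,-.215,.085]),c))
h=cv2.cvtColor(np.ascontiguousarray(I),cv2.COLOR_BGR2HSV);m=((h[:,:,1]>110)&(h[:,:,2]<110)&(h[:,:,2]>25)).astype(np.uint8);m[:,:250]=0;m[:,400:]=0
n,l,st,ce=cv2.connectedComponentsWithStats(m)
for s,q in zip(st[1:],ce[1:]):
    if s[4]>80: print(s,q.round())
th=np.radians(36*np.arange(21));print(np.diff(4.4*np.c_[np.cos(th),np.sin(th)],axis=0).round(2)[:10].tolist())
E
```

```text
shift [-0.09  0.29  8.56] turn [-0.07  0.07  0.06] yaw 1.36 t 26.43 pos [ 0.633  -0.2329  0.1496]
wheel -3.5 r 0.0451 z 0.1496 [ 0.3  0.2 -0.4] 0.5871273490704896
[[324.47099798 213.15877647]]
[250 158  10  46 270] [254. 182.]
[[-0.84, 2.59], [-2.2, 1.6], [-2.72, 0.0], [-2.2, -1.6], [-0.84, -2.59], [0.84, -2.59], [2.2, -1.6], [2.72, -0.0], [2.2, 1.6], [0.84, 2.59]]
```

Request:
{"fn": "move_arm", "kwargs": {
  "series": [5, -0.09, 0.29, 4, 0, 0, 0, 5, 0, 0, 3, 0, 0, 0, 5, 0, 0, 1.5, 0, 0, 0, 1.2, 0, 0, 0, 0, 0, 0, 1.2, 0, 0, 0, 0, 0, 0],
  "grip_force": 25
}}

```text
time: 27.1
tool_pos: [0.6329, -0.237, 0.067]
tcp_rot: [3.141, 0.037, 0.003]
wrist_force: [-1.3, 0.5, -2.9]
width: 0.202
grip_force: 25.0
```

Request:
{"fn": "move_arm", "kwargs": {
  "series": [1.2, 0, 0, 0, 0, 0, 0, 1.2, 0, 0, 0, 0, 0, 0]
}}

```text
time: 27.35
tool_pos: [0.6329, -0.2374, 0.0669]
tcp_rot: [3.141, 0.036, 0.003]
wrist_force: [-0.8, 1.8, 4.0]
width: 0.2
grip_force: 25.7
```

```bash
python3 -c "from h import *; wheel()"
```

```text
wheel 2.2 r 0.0448 z 0.0669 [-0.8  1.8  4. ] 0.200481244742569
```

Request:
{"fn": "move_arm", "kwargs": {
  "series": [1.2, -0.9, 2.55, 0, 0, 0, 0, 1.2, -2.2, 1.6, 0, 0, 0, 0, 1.2, -2.72, 0, 0, 0, 0, 0, 1.2, -2.2, -1.6, 0, 0, 0, 0, 1.2, -0.84, -2.59, 0, 0, 0, 0]
}}

```text
time: 27.98
tool_pos: [0.5448, -0.2406, 0.067]
tcp_rot: [3.138, 0.034, 0.01]
wrist_force: [12.7, -1.6, -5.4]
width: 0.202
grip_force: 25.3
```

```bash
python3 -c "from h import *; wheel()"
```

```text
wheel 176.2 r 0.0434 z 0.067 [12.7 -1.6 -5.4] 0.20209902544057456
```

Request:
{"fn": "move_arm", "kwargs": {
  "series": [1.2, 0.84, -2.59, 0, 0, 0, 0, 1.2, 2.2, -1.6, 0, 0, 0, 0, 1.2, 2.72, 0, 0, 0, 0, 0, 1.2, 2.2, 1.6, 0, 0, 0, 0, 1.2, 0.84, 2.59, 0, 0, 0, 0]
}}

```text
time: 28.6
tool_pos: [0.6333, -0.2357, 0.0668]
tcp_rot: [-3.141, -0.039, -0.004]
wrist_force: [-9.8, 3.0, 10.0]
width: 0.202
grip_force: 27.0
```

```bash
python3 -c "from h import *; wheel()"
```

```text
wheel 0.0 r 0.0452 z 0.0668 [-9.8  3.  10. ] 0.20247378729005489
```

Request:
{"fn": "move_arm", "kwargs": {
  "series": [1.2, -0.84, 2.59, 0, 0, 0, 0, 1.2, -2.2, 1.6, 0, 0, 0, 0, 1.2, -2.72, 0, 0, 0, 0, 0, 1.2, -2.2, -1.6, 0, 0, 0, 0, 1.2, -0.84, -2.59, 0, 0, 0, 0]
}}

```text
time: 29.22
tool_pos: [0.5449, -0.2406, 0.067]
tcp_rot: [3.138, 0.034, 0.01]
wrist_force: [11.6, -0.5, -4.9]
width: 0.2
grip_force: 25.7
```

```bash
python3 -c "from h import *; wheel()"
```

```text
wheel 176.2 r 0.0434 z 0.067 [11.6 -0.5 -4.9] 0.2004564869948559
```

Request:
{"fn": "move_arm", "kwargs": {
  "series": [1.2, 0.84, -2.59, 0, 0, 0, 0, 1.2, 2.2, -1.6, 0, 0, 0, 0, 1.2, 2.72, 0, 0, 0, 0, 0, 1.2, 2.2, 1.6, 0, 0, 0, 0, 1.2, 0.84, 2.59, 0, 0, 0, 0]
}}

```text
time: 29.85
tool_pos: [0.6333, -0.2355, 0.0668]
tcp_rot: [-3.14, -0.038, -0.004]
wrist_force: [-9.5, 18.3, 16.2]
width: 0.198
grip_force: 28.9
```

Request:
{"fn": "move_arm", "kwargs": {
  "series": [1.2, 0, 0.3, 0, 0, 0, 0, 1.2, 0, 0.2, 0, 0, 0, 0, 1.2, 0, 0, 0, 0, 0, 0, 1.2, 0, 0, 0, 0, 0, 0]
}}

```text
time: 30.35
tool_pos: [0.6331, -0.2352, 0.0669]
tcp_rot: [-3.132, -0.034, -0.004]
wrist_force: [3.0, 23.0, 9.5]
width: 0.2
grip_force: 27.6
```

```bash
python3 -c "from h import *; wheel()"
```

```text
wheel -0.6 r 0.045 z 0.0669 [ 3.  23.   9.5] 0.19983563324714423
```

The bar is hard against its stop, with 23 N along y and no further motion. I'll ease off, release, lift and check.

Request:
{"fn": "move_arm", "kwargs": {
  "series": [1.2, 0, -0.4, 0, 0, 0, 0, 4, 0, 0, 0, 0, 0, 0, 4, 0, 0, 0, 0, 0, 0, 4, 0, 0, -5, 0, 0, 0, 4, -2, -3, -5, 0, 0, 0]
}}

```text
time: 30.98
tool_pos: [0.6107, -0.2104, 0.1656]
tcp_rot: [3.141, 0.032, -0.001]
wrist_force: [0.5, 0.9, 1.0]
width: 0.467
grip_force: 0.0
```

Request:
{"fn": "move_arm", "kwargs": {
  "series": [6, -5, -5, -3, 0, 0, 0, 6, -5, -5, 0, 0, 0, 0, 6, -1.5, -3, 0, 0, 0, 0, 6, 0, 0, 0, 0, 0, 0, 6, 0, 0, 0, 0, 0, 0]
}}

```text
time: 31.6
tool_pos: [0.5086, -0.0966, 0.19]
tcp_rot: [3.14, 0.036, 0.002]
wrist_force: [-1.2, 0.0, -0.0]
width: 0.699
grip_force: 0.0
```

```bash
python3 look.py w9; python3 - <<'E'
from h import *
import pickle
I=cv2.imread("pics/w9.png");c=pickle.load(open("w9.pkl","rb"))
for y in (-.096,-.032,.096):
    q=proj("",m2w(FI+[.034,y,.02]),c);cv2.polylines(I,[cv2.convexHull(q.round().astype(np.int32))],True,(0,0,255),1)
for y in (-.096,-.032,.032,.096):
    q=proj("",m2w([-.007,y,.03]),c)[0];cv2.circle(I,tuple(int(round(t)) for t in q),1,(0,255,0),-1)
cv2.imwrite("pics/c9.png",cv2.resize(I[0:200,40:440],None,fx=2,fy=2,interpolation=cv2.INTER_CUBIC))
E
```

```text
shift [0. 0. 0.] turn [ 0.05 -0.06 -0.  ] yaw 1.3 t 31.6 pos [ 0.5086 -0.0966  0.19  ]
```

View pics/c9.png

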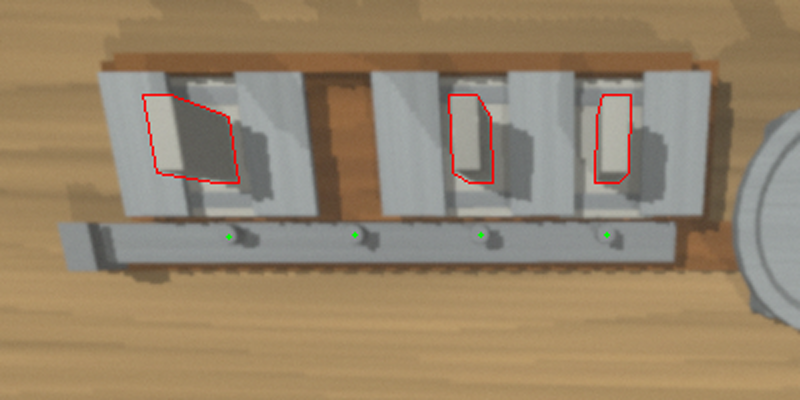

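The bar touches the stop block at (95,245), the pins at (229,236), (355,234), (481,234) and (606,234) match their locked positions, and all three inserts are home.

```bash
python3 -c "from workcell import *; print(finish_job())"
```

```text
the job is handed in; nothing more can be done
None
```

The job is handed in: all three inserts I found are home in their own bays, the lock bar is wound against its stop, everything is released, and the ramekins, glass dish, scoop and yellow look-alike were left alone.

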